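# Hold a paint bottle's swatch out for comparison

### The arm

A 6-joint arm with a two-finger parallel gripper is mounted at the origin on the work surface. World frame = base frame: x ahead of the robot, y to its left, z up, the work surface at z = 0. Lengths are in m, angles in rad, forces in N, time in s.
With the tool pointing down it reaches from about 0.425 to 0.95 m from the base axis. Payload 3.5 kg.
Tool frame: the origin (TCP) lies midway between the tips of the shut fingers; the grasp point (between the pads) lies 19 mm behind it; z points along the fingers, y is the line along which they close (so a half turn about z gives the same grasp; the last joint's range is limited). The gripper opens to 85 mm and grips with 20 to 120 N. Pads are 22 mm wide; open, the fingers measure 114 mm over their backs; the gripper's body (76 mm by 85 mm) begins 54 mm behind the grasp point. The pads swing forward as they close: fully open they stand 13 mm farther back than shut.
Start: joints at [-1.423, 0.286, 1.577, -0, 1.279, -0.15], TCP at [0.198, -0.645, 0.231] pointing down, gripper open.
Joint ranges: [-2.77, 2.77], [-0.9, 2.22], [0.21, 2.48], [-1.53, 4.67], [0.24, 2.81], [-2.84, 2.84]. Speed limits (rad/s): [2.79, 2.79, 3.14, 3.14, 3.14, 3.14].

### API

Orientations are given as a unit quaternion [x, y, z, w].
In Python, from plant import ctrl gives the robot as it stands.
- The arm moves only by the tool move_arm, never from a script. Its argument "plan" is a list of rows, each an object of numbers: "x", "y", "z": the shift along the tool's x, y, z in m; "yaw": the turn about the tool's z in rad; "fingers": the closure, from 0 (fully open) to 1 (shut). In form: [{"x": .., "y": .., "z": .., "yaw": .., "fingers": ..}, ...]. A call has 1 to 5 rows; each row is the pose to reach, as a shift and turn from the pose commanded when the call began, along the tool's axes at that moment; what a row does not reach only later rows make up. A row lasts 1/10 s, in which the tool goes at most 50 mm and 8.59 degrees, less where a joint would pass 70% of its speed; a pose out of reach is approached as far as the arm can. A call with a gripper value outside its range is refused whole. The fingers move at their own pace and stop on an object; "force" is the grip in N (left out, the last holds). Time passes only in rows, so rows that repeat a pose let the fingers close. It gives the time, the measured TCP pose, the force, the opening and the grip force at its end, in the units of the state.
- ctrl.get_state(): the state, without advancing time (a new reading comes with each control period).
- ctrl.read_camera(name): name is "scene" or "top" or "wrist"; returns the picture (384x512x3 uint8, red, green, blue); there is no depth.
- ctrl.camera_model(name): a dict with "intrinsics" (3x3 intrinsics, pixels), "cam_to_world" (4x4, takes a point from camera to world coordinates); the wrist camera has in their place "tool_from_camera" (4x4, takes a point from camera to tool coordinates, whose origin is the TCP and whose axes are the flange's). Camera axes: x right, y up, looking along -z (the intrinsics and any distortion apply to the point x, -y, -z); pixel columns grow to the right and rows downward; lengths in m; the calibration is good to about 2 mm. A picture is of the moment at which its call begins: read the wrist's pose just before it. camera_model takes no time and is no camera call.
- ctrl.sign_off(): hands the job in; it is judged then, once.
The state is a dict: "time": time; "qpos": joint angles; "dq": joint speeds; "joint_efforts": joint torques, N m; "eef_pos": TCP position; "tcp_rot": TCP orientation; "contact_force": force on the tool from outside, world axes, zero at the start; "wrist_torque": the same for the moment, N m; "opening": opening from 0.0 (shut) to 1.0 (fully open); "finger_force": force on a finger pad.
Only numpy, scipy, OpenCV 4.12 (cv2) and the standard library are available. Lean on these libraries where they do the work, as an engineer would, in place of code of your own. Each camera call takes 0.05 s, during which the arm holds its last target. There are 200 camera calls.

### The job

Stand the red paint bottle upright on the middle of the narrow raised post and let go of it. Then pull the orange tab of the spring-return swatch slide out until its white pointer is at the green clip, and finish while still gripping the tab and holding the pointer there, because the slide springs back if released. Leave the green clip, the other bottles and everything else on the bench where they are.

Things in the scene. Friction and masses are not known exactly. Their poses are not given: they have to be found in the camera images.
- bottle_red: Red paint dropper bottle with white conical nozzle, loose, about 40 g, stands on the mat. Body 29 mm diameter, straight from 0 to 54 mm height; nozzle tip at 85 mm. Origin: centre of its underside; z up along the bottle. Four bottles stand in a loose 2 by 2 group at the right, at least 75 mm between centres; their places are swapped from start to start.
- post_top (a point): Centre of the flat top (30 mm diameter, white disc) of the dark steel post, 60 mm above the table, fixed. The stem is 18 mm dia, the foot 60 mm dia. The bottle stands on this top. The post is on the far side (+x) of the comparator, about 105 to 130 mm from the line of the slide.
- comparator: Fixed grey base plate (120 x 335 x 12 mm) with a black spring housing (80 x 140 mm, top 56 mm above the table) at its +y end. Origin at table height, under the tab of the slide when shut; the housing's near face is 68 mm from the origin in +y. The slide is pulled out along this body's -y direction (from the housing, to the right seen from the robot). z up; yaw varies by 0.25 rad.
- swatch_slide: Spring-return slide: aluminium tongue, card of colour swatches, orange pull tab, white pointer. Axes as the comparator's; origin at table height under the tab's centre, at the comparator's origin when shut. Travels 0 to 110 mm in the comparator's -y; the spring pulls back with 3 N when shut plus 50 N/m (5 to 8 N at the mark), little friction: it snaps back if released.
- tab (a point): Grip point in the orange upright pull tab, 90 mm above the table, 17 mm below the tab's top (107 mm). The tab is 14 mm thick along the slide direction (y), 44 mm wide in x, and free from 24 to 107 mm height. Pinch it from above with the fingers closing along the slide direction; shut, 59 mm are free to the card and 61 mm to the housing, both lower than the tab.
- pointer (a point): Tip of the white pointer (3 mm wide) on the slide, level in y with the centre of the tab, 56 mm to the +x side of it and 33 mm above the table. Axes as the comparator's.
- mark (a point): Centre of the green clip (10 mm wide along the slide direction, top 33 mm above the table) on the aluminium scale rail just beyond the pointer tip: the mark. Axes as the comparator's. The clip sits 45 to 90 mm along the pull from the shut pointer, changes from start to start, stays by friction and is not to be moved.
- bottle_green: Green paint dropper bottle like the red one (29 mm dia, 85 mm tall, underside centre); bystander, to be left standing where it is
- bottle_blue: Blue paint dropper bottle like the red one (29 mm dia, 85 mm tall, underside centre); bystander, to be left standing where it is
- bottle_yellow: Yellow paint dropper bottle like the red one (29 mm dia, 85 mm tall, underside centre); bystander, to be left standing where it is
- primer_jar: Glass jar with black lid, 52 mm dia, 55 mm tall, loose bystander; origin underside centre
- spirit_level: Aluminium spirit level with orange ends, 240 x 22 x 24 mm, long along its y, loose bystander; origin underside centre
- screwdriver: Screwdriver 160 mm long lying along its x, loose bystander
There are look-alikes about, which are no part of the job. What is shaped like the bottle_red but purple is not meant. Leave any purple look-alike of the part that bears post_top alone.

How it is judged:
On the way, in this order (a step that is already met when the one before it is completed fails the run):
1. the red bottle stands upright on the post, released (horizontal distance between bottle_red and post_top below 0.01 m and z of bottle_red in the frame of post_top between -0.003 and 0.004 m and angle between bottle_red's own z axis and vertical below 0.12 rad and contact force between bottle_red and the arm below 0.05 N and contact force between bottle_red and the fingers below 0.05 N and linear speed of bottle_red below 0.02 m/s), for 0.3 s.
2. the slide is pulled out and held with its pointer at the green clip (y of pointer in the frame of mark between -0.005 and 0.005 m and linear speed of swatch_slide below 0.01 m/s and contact force between the fingers and swatch_slide above 2 N), for 0.3 s.
At the end, for the whole second after the job is handed in: Red bottle upright (0.12 rad) on the post, centres within 10 mm, at rest, untouched by the robot; slide held still by the fingers (over 2 N), pointer within 5 mm of the green clip's middle along the slide direction; clip moved less than 4 mm (all of step 1 and all of step 2 and distance of mark from where it was at the start of the episode below 0.004 m); the arm keeps its last pose, push and grip.
It fails at once if another bottle is tipped, or a bystander is shoved more than 30 mm (distance of any of bottle_green, bottle_blue, bottle_yellow, primer_jar, spirit_level, screwdriver from where it was at the start of the episode above 0.03 m or angle between any of bottle_green, bottle_blue, bottle_yellow's own z axis and vertical above 0.5 rad).
It fails at once if the green clip is pushed along its rail by more than 4 mm (distance of mark from where it was at the start of the episode above 0.004 m).
It also fails if it takes over 51 s, if anything falls off the work surface, if the arm or the gripper's body presses on something with over 40 N, if the wrist force passes 120 N, or if a joint passes its speed limit or range.

## Working session

There is one attempt and no reset: what is moved stays moved. The work goes in short steps, Python scripts to look and compute and a tool call to move; the robot and the scene stay as the last step left them, time stands still between calls to the robot, and variables do not carry over. Pictures are saved under pics/ and viewed, at most 10 in all, crops included, and the job is handed in when it is done.

Besides the shell and the picture viewer there is one more tool, called after "Call:" as a command line: name --argument value ..., lists and objects as JSON in quotes. move_arm: Moves the arm, as the interface text tells. Its arguments: {"type":"object","properties":{"plan":{"type":"array"},"force":{"type":"number"}},"required":["plan"]}

```bash
mkdir -p pics; python3 - <<'E'
from plant import ctrl
import cv2,numpy as np
s=ctrl.get_state();print({k:np.round(v,3).tolist() for k,v in s.items()})
for n in("scene","top"):
    im=ctrl.read_camera(n);cv2.imwrite(f"pics/{n}0.png",im[...,::-1])
    m=ctrl.camera_model(n);print(n,{k:(np.round(v,4).tolist() if not isinstance(v,str) else v) for k,v in m.items()})
print(ctrl.camera_model("wrist"))
E
```

```text
{'time': 0.0, 'qpos': [-1.423, 0.287, 1.578, -0.0, 1.279, -0.15], 'dq': [-0.001, -0.001, -0.001, -0.0, -0.002, -0.0], 'joint_efforts': [0.001, -40.597, -29.263, -0.0, 0.006, 0.0], 'eef_pos': [0.198, -0.645, 0.23], 'tcp_rot': [0.989, 0.148, -0.0, -0.001], 'contact_force': [0.063, 0.699, -0.05], 'wrist_torque': [0.041, -0.031, 0.003], 'finger_force': 0.0, 'opening': 0.996}
scene {'intrinsics': [[468.8164, 0.0, 250.4449], [0.0, 468.8164, 188.2183], [0.0, 0.0, 1.0]], 'cam_to_world': [[0.7718, -0.4248, 0.4732, 1.149], [0.6356, 0.5349, -0.5567, -0.6589], [-0.0166, 0.7304, 0.6828, 0.8681], [0.0, 0.0, 0.0, 1.0]]}
top {'intrinsics': [[408.0277, 0.0, 257.0891], [0.0, 408.0277, 191.1126], [0.0, 0.0, 1.0]], 'cam_to_world': [[0.0007, 0.9822, -0.1878, 0.3654], [-1.0, 0.0012, 0.0026, 0.0003], [0.0028, 0.1878, 0.9822, 1.1487], [0.0, 0.0, 0.0, 1.0]]}
{'intrinsics': array([[298.61765518,   0.        , 258.10866294],
       [  0.        , 298.61765518, 191.59781542],
       [  0.        ,   0.        ,   1.        ]]), 'tool_from_camera': array([[-6.77431583e-04,  9.55027009e-01,  2.96518048e-01,
         7.66477270e-02],
       [ 9.99999729e-01,  7.32442830e-04, -7.44348827e-05,
         1.10401715e-03],
       [-2.88269841e-04,  2.96517917e-01, -9.55027247e-01,
        -1.44075043e-01],
       [ 0.00000000e+00,  0.00000000e+00,  0.00000000e+00,
         1.00000000e+00]])}
```

View pics/top0.png

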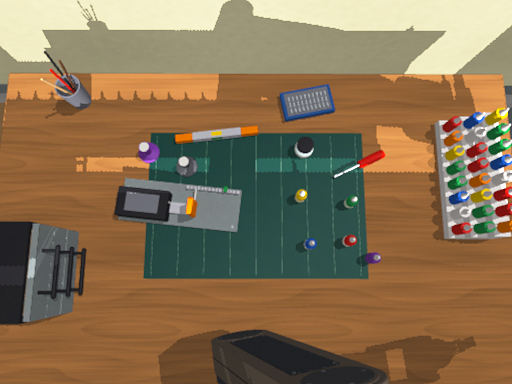

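View pics/scene0.png

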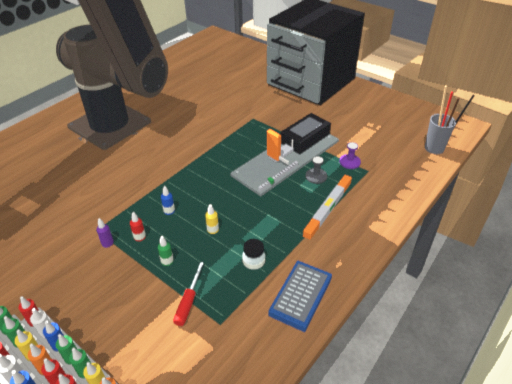

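Top view: the red bottle on the mat is at (349,241). The purple look-alike at (372,258) and the rack's red bottles near (452,124) are not meant. The dark post with a white disc is at (184,163), and the purple post look-alike is at (148,150). The orange tab is at (191,207) and the green clip at (225,189). I'll confirm these in an enlarged crop.

```bash
python3 - <<'E'
import cv2,numpy as np
a=cv2.imread("pics/top0.png");s=cv2.imread("pics/scene0.png")
A=cv2.resize(a[140:235,110:260],None,fx=5,fy=5,interpolation=2)[:, :750]
c=lambda im,x,y,w,h,f:cv2.resize(im[y:y+h,x:x+w],None,fx=f,fy=f,interpolation=2)
B=c(a,325,225,60,50,5)
out=np.zeros((600,800,3),np.uint8)
A=c(a,130,145,120,75,4);out[:300,:480]=A
out[:250,490:790]=B
C=c(s,225,120,150,75,4)[:, :];out[300:600,:600]=C
D=c(s,95,205,60,50,3);out[300:450,610:790]=D
cv2.imwrite("pics/crop1.png",out)
E
```

```text
(no output)
```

View pics/crop1.png

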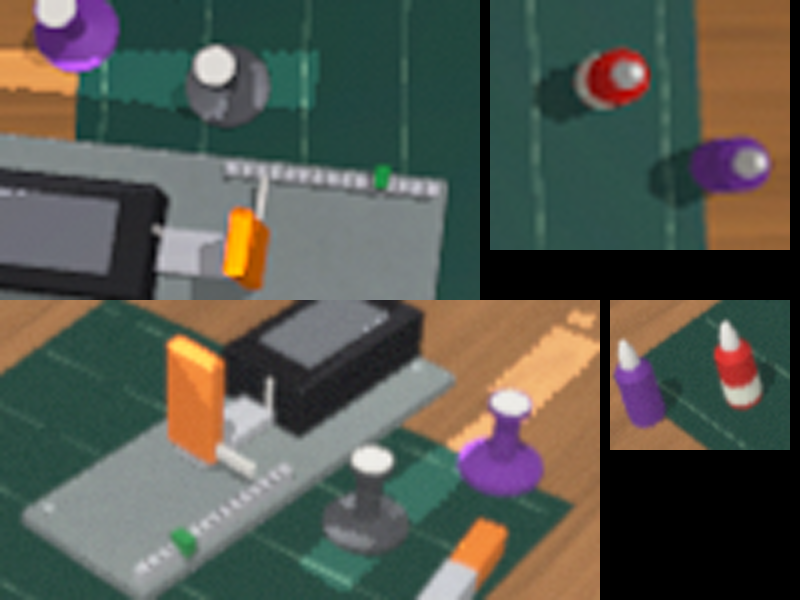

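Crop: the red bottle has a red body with a white base and stands at top (349,241), upright with its nozzle tip at (353,240). The purple one beside it is excluded. The dark post's disc is at top (183.5,161.7) and scene (318,160). The clip is at top (225.3,189.2), the pointer tip at (195.8,189.5) and the tab top at about (191,201). Now I'll convert these to world positions.

```bash
cat >h.py <<'E'
from plant import ctrl
import cv2,numpy as np
from scipy.spatial.transform import Rotation as R
def ray(n,uv,T=None):
    m=ctrl.camera_model(n);K=np.array(m["intrinsics"])
    T=np.array(m["cam_to_world"]) if T is None else T
    d=np.linalg.solve(K,[*uv,1.]);d=T[:3,:3]@(d*[1,-1,-1]);return T[:3,3],d
def atz(n,uv,z,T=None):
    o,d=ray(n,uv,T);return o+d*(z-o[2])/d[2]
def wristT(s):
    T=np.eye(4);T[:3,:3]=R.from_quat(s["tcp_rot"]).as_matrix();T[:3,3]=s["eef_pos"]
    return T@ctrl.camera_model("wrist")["tool_from_camera"]
def totool(s,p):
    return R.from_quat(s["tcp_rot"]).inv().apply(np.array(p)-s["eef_pos"])
E
python3 - <<'E'
from h import *
np.set_printoptions(precision=4,suppress=True)
print("nozzle",atz("top",(352.8,239.6),.085),atz("scene",(134,213.3),.085))
for n,im in(("top",cv2.imread("pics/top0.png")),("scene",cv2.imread("pics/scene0.png"))):
    h=cv2.cvtColor(im,cv2.COLOR_BGR2HSV)
    m=(((h[...,0]<6)|(h[...,0]>174))&(h[...,1]>150)).astype(np.uint8)
    box=(slice(225,255),slice(335,365)) if n=="top" else (slice(205,245),slice(125,150))
    y,x=np.nonzero(m[box]);c=(x.mean()+box[1].start,y.mean()+box[0].start);print(n,"red",c,len(x),atz(n,c,.04),y.min()+box[0].start,y.max()+box[0].start)
print("post",atz("top",(183.5,161.7),.06),atz("scene",(318,160.2),.06))
print("clip",atz("top",(225.3,189.2),.03),atz("scene",(270.8,180.3),.03))
print("ptr",atz("top",(195.8,189.5),.033),atz("scene",(288,163),.033))
print("plate edge top", atz("top",(130+0,145+135/4),.012),atz("top",(130+445/4,145+182/4),.012))
print("tabtop",atz("top",(130+240/4,145+244/4),.107))
print("others",[atz("top",p,.06)for p in((301,195),(351,201),(310,243),(373,258))])
s=ctrl.get_state();print(R.from_quat(s["tcp_rot"]).as_matrix())
E
```

```text
nozzle [ 0.4409 -0.2511  0.085 ] [ 0.4484 -0.2551  0.085 ]
top red (np.float64(349.65714285714284), np.float64(240.32857142857142)) 70 [ 0.4421 -0.2531  0.04  ] 235 245
scene red (np.float64(136.62857142857143), np.float64(226.30714285714285)) 140 [ 0.4467 -0.2563  0.04  ] 219 233
post [0.6558 0.2001 0.06  ] [0.6612 0.1979 0.06  ]
clip [0.5846 0.0862 0.03  ] [0.5911 0.0819 0.03  ]
ptr [0.5831 0.1681 0.033 ] [0.5868 0.1652 0.033 ]
plate edge top [0.6182 0.3596 0.012 ] [0.5844 0.0423 0.012 ]
tabtop [0.5253 0.1707 0.107 ]
others [array([ 0.563 , -0.1216,  0.06  ]), array([ 0.5466, -0.2566,  0.06  ]), array([ 0.4336, -0.143 ,  0.06  ]), array([ 0.3944, -0.3082,  0.06  ])]
[[ 0.956   0.2935 -0.0003]
 [ 0.2935 -0.956   0.0022]
 [ 0.0003 -0.0022 -1.    ]]
```

Call:
move_arm --plan '[{"x": 0.035, "y": -0.03, "yaw": -0.1, "fingers": 0}, {"x": 0.07, "y": -0.06, "yaw": -0.2, "fingers": 0}, {"x": 0.105, "y": -0.09, "yaw": -0.3, "fingers": 0}, {"x": 0.14, "y": -0.12, "yaw": -0.4, "fingers": 0}, {"x": 0.175, "y": -0.15, "yaw": -0.49, "fingers": 0}]'

```text
validation failed for argument at $.pl...
```

```bash
python3 - <<'E'
from h import *
s=ctrl.get_state();print(s["time"],s["eef_pos"],totool(s,[.445,-.254,.17]),R.from_quat(s["tcp_rot"]).as_matrix().round(3))
E
```

```text
0.1 [ 0.19799706 -0.64466388  0.23003265] [ 0.35075074 -0.30084926  0.06079708] [[ 0.956  0.293 -0.   ]
 [ 0.293 -0.956  0.002]
 [ 0.    -0.002 -1.   ]]
```

Call:
move_arm --plan '[{"x": 0.035, "y": -0.03, "z": 0.0, "yaw": -0.1, "fingers": 0}, {"x": 0.07, "y": -0.06, "z": 0.0, "yaw": -0.2, "fingers": 0}, {"x": 0.105, "y": -0.09, "z": 0.0, "yaw": -0.3, "fingers": 0}, {"x": 0.14, "y": -0.12, "z": 0.0, "yaw": -0.4, "fingers": 0}, {"x": 0.175, "y": -0.15, "z": 0.0, "yaw": -0.49, "fingers": 0}]'

```text
time: 0.6
eef_pos: [0.3219, -0.4486, 0.2307]
tcp_rot: [0.923, 0.385, 0.0, -0.001]
contact_force: [0.3, -0.5, 0.5]
opening: 0.998
finger_force: 0.0
```

```bash
python3 - <<'E'
from h import *
s=ctrl.get_state();print(s["time"],s["eef_pos"],totool(s,[.445,-.254,.17]),R.from_quat(s["tcp_rot"]).as_matrix().round(3))
E
```

```text
0.6 [ 0.32187263 -0.4485713   0.23068356] [ 0.22490441 -0.04916203  0.06084356] [[ 0.703  0.711 -0.   ]
 [ 0.711 -0.703  0.001]
 [ 0.001 -0.001 -1.   ]]
```

Call:
move_arm --plan '[{"x": 0.045, "y": -0.01, "z": 0.01, "yaw": 0, "fingers": 0}, {"x": 0.09, "y": -0.02, "z": 0.02, "yaw": 0, "fingers": 0}, {"x": 0.135, "y": -0.03, "z": 0.03, "yaw": 0, "fingers": 0}, {"x": 0.18, "y": -0.04, "z": 0.04, "yaw": 0, "fingers": 0}, {"x": 0.225, "y": -0.049, "z": 0.05, "yaw": 0, "fingers": 0}]'

```text
time: 1.1
eef_pos: [0.4457, -0.2545, 0.1806]
tcp_rot: [0.923, 0.384, -0.0, -0.0]
contact_force: [0.4, 0.2, 0.4]
opening: 1.0
finger_force: 0.0
```

Call:
move_arm --plan '[{"x": 0, "y": 0, "z": 0, "yaw": 0, "fingers": 0}]'

```text
time: 1.2
eef_pos: [0.4462, -0.2513, 0.179]
tcp_rot: [0.922, 0.387, -0.0, -0.002]
contact_force: [-0.8, -0.9, -0.1]
opening: 0.999
finger_force: 0.0
```

```bash
python3 - <<'E'
from h import *
s=ctrl.get_state();im=ctrl.read_camera("wrist");T=wristT(s)
cv2.imwrite("pics/w1.png",im[...,::-1])
print(s["eef_pos"],totool(s,[.445,-.254,.18]))
E
```

```text
[ 0.44616039 -0.2512837   0.17899762] [-0.00274945  0.00107177 -0.00101063]
```

View pics/w1.png

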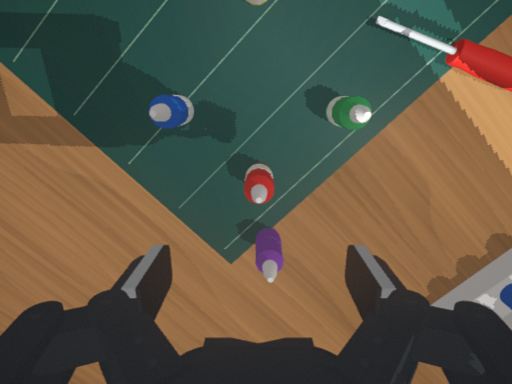

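The wrist view shows the red bottle with its nozzle tip at (259,194), its body at (259,183) and the base rim at (259,168). The purple look-alike is at (270,262), on the tool's -x side.

```bash
python3 - <<'E'
from h import *
s=ctrl.get_state();T=wristT(s)
im=cv2.imread("pics/w1.png");h=cv2.cvtColor(im,cv2.COLOR_BGR2HSV)
m=(((h[...,0]<6)|(h[...,0]>174))&(h[...,1]>150))[150:220,235:285]
y,x=np.nonzero(m);print(x.min()+235,x.max()+235,y.min()+150,y.max()+150)
for uv,z in(((259,194),.085),((259,185),.045),((259.5,185),.054),((270,278),.085),((270,240),.045)):
    p=atz("wrist",uv,z,T);print(uv,p.round(4),totool(s,p).round(4))
# project tcp
for z in (0,.085):
  q=np.linalg.inv(T)@[.4455,-.2535,z,1];K=ctrl.camera_model("wrist")["intrinsics"];u=K@(q[:3]*[1,-1,-1]);print(u[:2]/u[2])
E
```

```text
244 273 169 202
(259, 194) [ 0.4467 -0.2553  0.085 ] [-0.0003  0.0022  0.0949]
(259, 185) [ 0.4442 -0.2579  0.045 ] [-0.0039  0.0023  0.1349]
(259.5, 185) [ 0.4464 -0.2563  0.054 ] [-0.0014  0.0027  0.1259]
(270, 278) [ 0.397  -0.3202  0.085 ] [-0.0815  0.0123  0.0949]
(270, 240) [ 0.4109 -0.3078  0.045 ] [-0.0629  0.0136  0.1349]
[257.04991409 170.37953743]
[256.46546136 193.56236991]
```

Call:
move_arm --plan '[{"x": -0.001, "y": 0.002, "z": 0.04, "yaw": 0, "fingers": 0}, {"x": -0.001, "y": 0.002, "z": 0.08, "yaw": 0, "fingers": 0}, {"x": -0.001, "y": 0.002, "z": 0.12, "yaw": 0, "fingers": 0}, {"x": -0.001, "y": 0.002, "z": 0.15, "yaw": 0, "fingers": 0}, {"x": -0.001, "y": 0.002, "z": 0.162, "yaw": 0, "fingers": 0}]'

```text
time: 1.75
eef_pos: [0.4436, -0.2582, 0.0161]
tcp_rot: [0.924, 0.383, -0.001, -0.003]
contact_force: [-1.1, -0.2, 0.6]
opening: 0.996
finger_force: 0.0
```

Call:
move_arm --plan '[{"x": 0, "y": 0, "z": 0, "yaw": 0, "fingers": 0}, {"x": 0, "y": 0, "z": 0, "yaw": 0, "fingers": 0.5}, {"x": 0, "y": 0, "z": 0, "yaw": 0, "fingers": 0.9}, {"x": 0, "y": 0, "z": 0, "yaw": 0, "fingers": 0.9}, {"x": 0, "y": 0, "z": 0, "yaw": 0, "fingers": 0.9}]' --force 30

```text
time: 2.25
eef_pos: [0.4467, -0.2591, 0.0206]
tcp_rot: [0.923, 0.384, 0.0, 0.001]
contact_force: [-0.8, 0.3, 15.9]
opening: 0.33
finger_force: 22.6
```

Call:
move_arm --plan '[{"x": 0, "y": 0, "z": 0, "yaw": 0, "fingers": 0.9}, {"x": 0, "y": 0, "z": 0, "yaw": 0, "fingers": 0.9}]'

```text
time: 2.45
eef_pos: [0.4468, -0.2591, 0.0207]
tcp_rot: [0.923, 0.384, 0.0, 0.001]
contact_force: [-1.2, 0.7, 6.3]
opening: 0.329
finger_force: 29.8
```

Call:
move_arm --plan '[{"x": 0, "y": 0, "z": -0.03, "yaw": 0, "fingers": 0.9}, {"x": 0, "y": 0, "z": -0.07, "yaw": 0, "fingers": 0.9}, {"x": 0, "y": 0, "z": -0.11, "yaw": 0, "fingers": 0.9}, {"x": 0, "y": 0, "z": -0.14, "yaw": 0, "fingers": 0.9}, {"x": 0, "y": 0, "z": -0.14, "yaw": 0, "fingers": 0.9}]'

```text
time: 2.95
eef_pos: [0.4487, -0.2607, 0.165]
tcp_rot: [0.923, 0.384, 0.002, 0.005]
contact_force: [1.0, 0.7, -0.9]
opening: 0.329
finger_force: 29.9
```

```bash
python3 - <<'E'
from h import *
s=ctrl.get_state();print(s["eef_pos"],s["opening"],s["finger_force"],totool(s,[.661,.198,.16]),R.from_quat(s["tcp_rot"]).as_euler("xyz"))
E
```

```text
[ 0.44867446 -0.26067505  0.16495586] 0.3293067963343185 29.859652876548353 [ 0.47494405 -0.17293411  0.00338216] [ 3.13060422e+00 -6.87096750e-04  7.88155450e-01]
```

Call:
move_arm --plan '[{"x": 0.02, "y": -0.007, "z": 0, "yaw": 0, "fingers": 0.9}, {"x": 0.06, "y": -0.021, "z": 0, "yaw": 0, "fingers": 0.9}, {"x": 0.1, "y": -0.036, "z": 0, "yaw": 0, "fingers": 0.9}, {"x": 0.14, "y": -0.05, "z": 0, "yaw": 0, "fingers": 0.9}, {"x": 0.18, "y": -0.065, "z": 0, "yaw": 0, "fingers": 0.9}]'

```text
time: 3.45
eef_pos: [0.5267, -0.0834, 0.1578]
tcp_rot: [0.923, 0.384, -0.001, -0.001]
contact_force: [-0.4, 0.8, 0.5]
opening: 0.329
finger_force: 29.8
```

Call:
move_arm --plan '[{"x": 0.04, "y": -0.015, "z": 0, "yaw": 0.1, "fingers": 0.9}, {"x": 0.08, "y": -0.03, "z": 0, "yaw": 0.2, "fingers": 0.9}, {"x": 0.12, "y": -0.044, "z": 0, "yaw": 0.3, "fingers": 0.9}, {"x": 0.16, "y": -0.058, "z": 0, "yaw": 0.4, "fingers": 0.9}, {"x": 0.2, "y": -0.073, "z": 0, "yaw": 0.5, "fingers": 0.9}]'

```text
time: 3.95
eef_pos: [0.6159, 0.1099, 0.1574]
tcp_rot: [0.99, 0.142, -0.001, -0.0]
contact_force: [-0.0, -0.9, 0.4]
opening: 0.328
finger_force: 29.8
```

```bash
python3 - <<'E'
from h import *
s=ctrl.get_state();print(s["eef_pos"],s["opening"],s["finger_force"],totool(s,[.661,.198,.16]),R.from_quat(s["tcp_rot"]).as_euler("xyz"))
E
```

```text
[0.61593487 0.10985215 0.15740843] 0.32808838988491257 29.830855652908213 [ 0.06795177 -0.07199162 -0.00271831] [-3.14107369e+00  2.41489357e-03  2.83992821e-01]
```

Call:
move_arm --plan '[{"x": 0.027, "y": -0.029, "z": 0, "yaw": 0.13, "fingers": 0.9}, {"x": 0.05, "y": -0.053, "z": 0, "yaw": 0.26, "fingers": 0.9}, {"x": 0.068, "y": -0.072, "z": 0, "yaw": 0.39, "fingers": 0.9}, {"x": 0.068, "y": -0.072, "z": 0, "yaw": 0.39, "fingers": 0.9}, {"x": 0.068, "y": -0.072, "z": 0, "yaw": 0.39, "fingers": 0.9}]'

```text
time: 4.45
eef_pos: [0.6601, 0.1966, 0.1573]
tcp_rot: [0.999, -0.05, -0.001, 0.001]
contact_force: [0.0, 0.3, -0.0]
opening: 0.326
finger_force: 29.8
```

```bash
python3 - <<'E'
from h import *
s=ctrl.get_state();im=ctrl.read_camera("wrist");cv2.imwrite("pics/w2.png",cv2.resize(im[...,::-1],None,fx=1.5,fy=1.5))
print(s["eef_pos"],R.from_quat(s["tcp_rot"]).as_euler("xyz"))
E
```

```text
[0.66012482 0.19658432 0.15733365] [ 3.14039260e+00  2.86896696e-03 -9.95527157e-02]
```

View pics/w2.png

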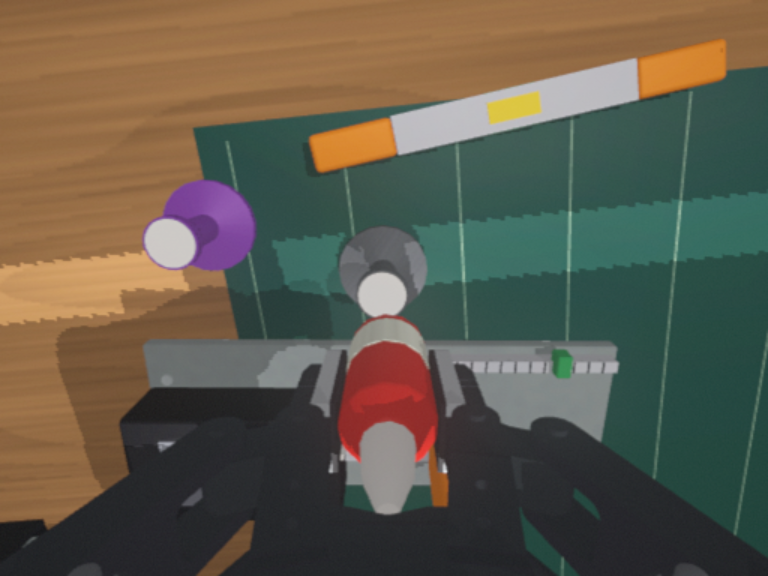

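The dark post's white disc is at (382,294) in this 1.5x view, i.e. (254.7,196). The held bottle's underside edge is just below it, at (386,317). The plate edge runs level, so the yaw matches the comparator. The clip is at (562,364).

```bash
python3 - <<'E'
from h import *
s=ctrl.get_state();T=wristT(s)
p=atz("wrist",(254.7,196),.06,T);print("post",p,totool(s,p))
# bottle underside far edge: camera side (+tool x) rim, pixel row 317/1.5, for various bottom heights
for zb in(.11,.115,.12,.125):
    e=atz("wrist",(386/1.5,317/1.5),zb,T);print(zb,totool(s,e)-[.0145,0,0])
print("clip",atz("wrist",(562/1.5,364/1.5),.027,T), "edge",atz("wrist",(148/1.5,341/1.5),.012,T),atz("wrist",(614/1.5,345/1.5),.012,T))
E
```

```text
post [0.65812961 0.19825761 0.06      ] [-0.00195289 -0.00222399  0.09767808]
0.11 [-0.01119019  0.0001444   0.04766684]
0.115 [-0.00926645  0.00015902  0.04266188]
0.12 [-0.00734271  0.00017365  0.03765691]
0.125 [-0.00541897  0.00018828  0.03265195]
clip [0.58516555 0.08339888 0.027     ] edge [0.62457164 0.36776947 0.012     ] [0.58808349 0.04137246 0.012     ]
```

Call:
move_arm --plan '[{"x": -0.001, "y": -0.002, "z": 0.02, "yaw": 0, "fingers": 0.9}, {"x": -0.001, "y": -0.002, "z": 0.045, "yaw": 0, "fingers": 0.9}, {"x": -0.001, "y": -0.002, "z": 0.063, "yaw": 0, "fingers": 0.9}, {"x": -0.001, "y": -0.002, "z": 0.07, "yaw": 0, "fingers": 0.9}, {"x": -0.001, "y": -0.002, "z": 0.07, "yaw": 0, "fingers": 0.9}]'

```text
time: 5.0
eef_pos: [0.6592, 0.1977, 0.0876]
tcp_rot: [0.999, -0.051, -0.002, 0.0]
contact_force: [0.3, -1.0, 0.5]
opening: 0.336
finger_force: 29.8
```

Call:
move_arm --plan '[{"x": 0, "y": 0, "z": 0.002, "yaw": 0, "fingers": 0.9}, {"x": 0, "y": 0, "z": 0.004, "yaw": 0, "fingers": 0.9}, {"x": 0, "y": 0, "z": 0.005, "yaw": 0, "fingers": 0.9}, {"x": 0, "y": 0, "z": 0.005, "yaw": 0, "fingers": 0.9}]'

```text
time: 5.4
eef_pos: [0.6605, 0.1986, 0.0848]
tcp_rot: [0.999, -0.051, 0.0, -0.0]
contact_force: [-0.1, 0.3, -0.4]
opening: 0.33
finger_force: 29.8
```

```bash
python3 - <<'E'
from h import *
s=ctrl.get_state();im=ctrl.read_camera("wrist")[...,::-1];sc=ctrl.read_camera("scene")[...,::-1]
o=np.zeros((384,800,3),np.uint8);o[:,:400]=im[:,56:456];o[:320,400:]=cv2.resize(sc[110:190,265:365],None,fx=4,fy=4)
cv2.imwrite("pics/w3.png",o)
print(s["time"],s["eef_pos"],s["contact_force"],R.from_quat(s["tcp_rot"]).as_euler("xyz"))
E
```

```text
5.4 [0.6605425  0.19861898 0.08484743] [-0.06876814  0.33353313 -0.43796152] [-3.14138249e+00 -7.95602329e-04 -1.02027839e-01]
```

View pics/w3.png

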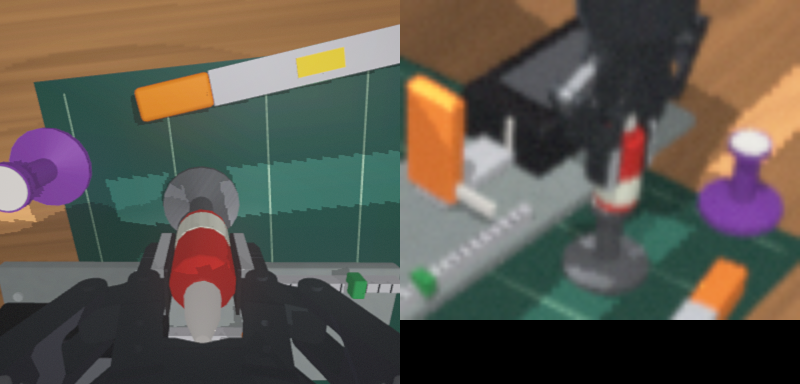

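The bottle hangs directly above the disc and hides it, a few mm up. I'll creep down until there is contact.

Call:
move_arm --plan '[{"x": -0.001, "y": 0, "z": 0.0015, "yaw": 0, "fingers": 0.9}, {"x": -0.001, "y": 0, "z": 0.003, "yaw": 0, "fingers": 0.9}, {"x": -0.001, "y": 0, "z": 0.003, "yaw": 0, "fingers": 0.9}]'

```text
time: 5.8
eef_pos: [0.659, 0.1986, 0.0809]
tcp_rot: [0.999, -0.051, -0.0, 0.0]
contact_force: [0.5, 0.7, -0.9]
opening: 0.332
finger_force: 29.8
```

Call:
move_arm --plan '[{"x": 0, "y": 0, "z": 0.001, "yaw": 0, "fingers": 0.9}, {"x": 0, "y": 0, "z": 0.001, "yaw": 0, "fingers": 0.9}]'

```text
time: 6.0
eef_pos: [0.6593, 0.1987, 0.0807]
tcp_rot: [0.999, -0.051, -0.0, 0.0]
contact_force: [-1.9, 0.5, 2.4]
opening: 0.33
finger_force: 30.0
```

Call:
move_arm --plan '[{"x": 0, "y": 0, "z": 0.0005, "yaw": 0, "fingers": 0.9}, {"x": 0, "y": 0, "z": 0.0005, "yaw": 0, "fingers": 0.9}]'

```text
time: 6.2
eef_pos: [0.6594, 0.1987, 0.0808]
tcp_rot: [0.999, -0.051, 0.0, 0.0]
contact_force: [-2.2, -0.5, 5.4]
opening: 0.328
finger_force: 30.3
```

Call:
move_arm --plan '[{"x": 0, "y": 0, "z": 0, "yaw": 0, "fingers": 0.64}, {"x": 0, "y": 0, "z": 0, "yaw": 0, "fingers": 0.6}, {"x": 0, "y": 0, "z": 0, "yaw": 0, "fingers": 0.5}, {"x": 0, "y": 0, "z": 0, "yaw": 0, "fingers": 0.35}, {"x": 0, "y": 0, "z": 0, "yaw": 0, "fingers": 0.2}]'

```text
time: 6.7
eef_pos: [0.6592, 0.1986, 0.0795]
tcp_rot: [0.999, -0.051, -0.0, 0.0]
contact_force: [-0.1, 0.8, 0.1]
opening: 0.793
finger_force: 0.0
```

```bash
python3 - <<'E'
from h import *
s=ctrl.get_state();im=ctrl.read_camera("wrist")[...,::-1];sc=ctrl.read_camera("scene")[...,::-1]
o=np.zeros((384,800,3),np.uint8);o[:,:400]=im[:,56:456];o[:320,400:]=cv2.resize(sc[110:190,265:365],None,fx=4,fy=4)
cv2.imwrite("pics/w4.png",o)
print(s["time"],s["eef_pos"],s["contact_force"])
E
```

```text
6.7 [0.65921336 0.19857051 0.07950386] [-0.10658538  0.75645471  0.09111561]
```

View pics/w4.png

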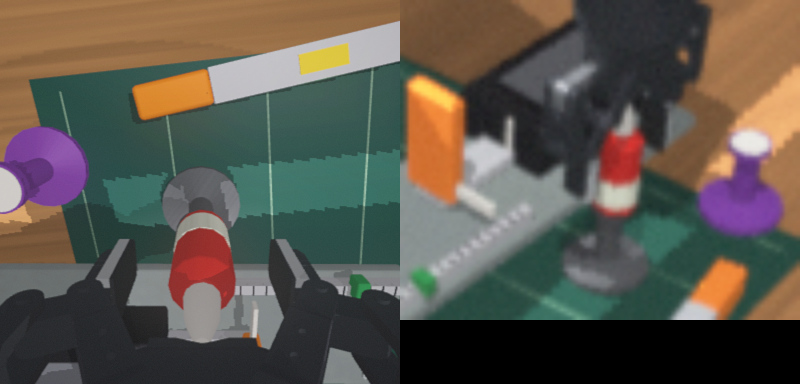

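The bottle stands upright on the post with the fingers clear on both sides. I'll rise and move over to the tab.

Call:
move_arm --plan '[{"x": 0, "y": 0, "z": -0.02, "yaw": 0, "fingers": 0.1}, {"x": 0, "y": 0, "z": -0.06, "yaw": 0, "fingers": 0.0}, {"x": 0, "y": 0, "z": -0.1, "yaw": 0, "fingers": 0.0}, {"x": 0, "y": 0, "z": -0.14, "yaw": 0, "fingers": 0.0}, {"x": 0, "y": 0, "z": -0.14, "yaw": 0, "fingers": 0.0}]'

```text
time: 7.3
eef_pos: [0.663, 0.1993, 0.2291]
tcp_rot: [0.999, -0.051, 0.007, -0.001]
contact_force: [-0.6, 0.8, 0.9]
opening: 0.998
finger_force: 0.0
```

```bash
python3 - <<'E'
from h import *
s=ctrl.get_state();im=ctrl.read_camera("wrist")[...,::-1];cv2.imwrite("pics/w5.png",cv2.resize(im,None,fx=1.5,fy=1.5))
print(s["time"],s["eef_pos"],R.from_quat(s["tcp_rot"]).as_euler("xyz"))
E
```

```text
7.3 [0.66304911 0.19927868 0.22910599] [-3.13791644 -0.01442824 -0.10210836]
```

View pics/w5.png

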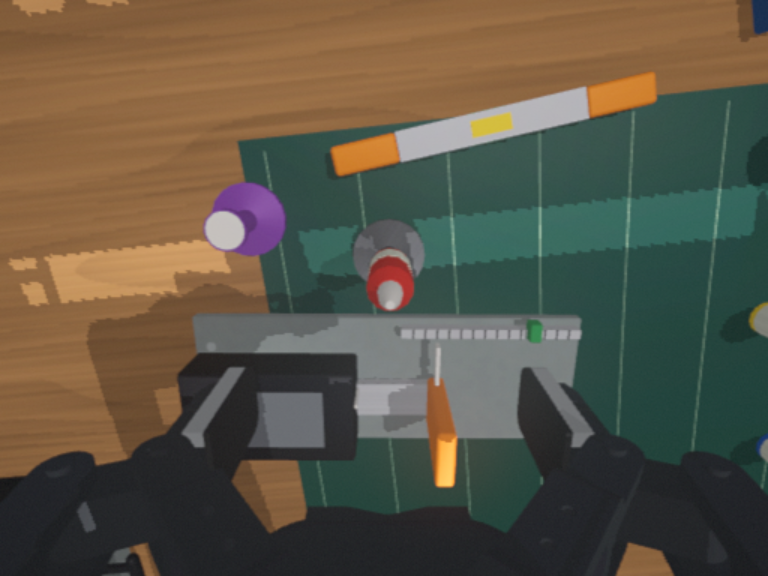

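In this view (1.5x) the tab's top face is centred at (446,459), the pointer tip is at (438,347), and the clip top spans (529–542, 321–333). The red bottle is still upright on the post at (390,285).

```bash
python3 - <<'E'
from h import *
s=ctrl.get_state();T=wristT(s);f=lambda u,v,z:atz("wrist",(u/1.5,v/1.5),z,T)
print(s["eef_pos"],R.from_quat(s["tcp_rot"]).as_euler("xyz"))
tab=f(446,459,.107);ptr=f(438,347,.033);clip=f(535.5,327,.033);e=[f(196,315,.012),f(580,317,.012)]
d=e[0]-e[1];yaw=np.arctan2(-d[0],d[1]);print("tab",tab,"ptr",ptr,"clip",clip,"yaw",yaw)
Rz=R.from_euler("z",-yaw)
print("in comp",Rz.apply(ptr-tab),Rz.apply(clip-ptr))
print("tool",totool(s,tab))
E
```

```text
[0.6615321  0.1989983  0.22521444] [-3.13930499 -0.00892983 -0.10216988]
tab [0.53058983 0.17113599 0.107     ] ptr [0.58119402 0.1652336  0.033     ] clip [0.59071031 0.08581202 0.033     ] yaw -0.10756454390450215
in comp [ 0.05094539 -0.00043556 -0.074     ] [ 0.01798778 -0.07794092  0.        ]
tool [-0.12846824  0.04133981  0.11697766]
```

Call:
move_arm --plan '[{"x": -0.03, "y": 0.01, "z": 0, "yaw": 0, "fingers": 0}, {"x": -0.07, "y": 0.022, "z": 0, "yaw": 0, "fingers": 0}, {"x": -0.11, "y": 0.035, "z": 0, "yaw": 0, "fingers": 0}, {"x": -0.128, "y": 0.041, "z": 0, "yaw": 0.005, "fingers": 0}, {"x": -0.128, "y": 0.041, "z": 0.01, "yaw": 0.005, "fingers": 0}]'

```text
time: 7.85
eef_pos: [0.5258, 0.1708, 0.2093]
tcp_rot: [0.999, -0.053, -0.0, -0.0]
contact_force: [-0.4, -0.1, -0.5]
opening: 1.0
finger_force: 0.0
```

Call:
move_arm --plan '[{"x": 0, "y": 0, "z": 0, "yaw": 0, "fingers": 0}, {"x": 0, "y": 0, "z": 0, "yaw": 0, "fingers": 0}]'

```text
time: 8.05
eef_pos: [0.5281, 0.1709, 0.2086]
tcp_rot: [0.999, -0.054, -0.001, 0.0]
contact_force: [0.3, 0.0, -0.8]
opening: 1.0
finger_force: 0.0
```

```bash
python3 - <<'E'
from h import *
s=ctrl.get_state();T=wristT(s);im=ctrl.read_camera("wrist")[...,::-1];cv2.imwrite("pics/w6.png",im)
print(s["time"],s["eef_pos"],R.from_quat(s["tcp_rot"]).as_euler("xyz"))
h=cv2.cvtColor(im,cv2.COLOR_BGR2HSV)
m=((h[...,0]>6)&(h[...,0]<22)&(h[...,1]>200)&(h[...,2]>150)).astype(np.uint8)
n,_,st,c=cv2.connectedComponentsWithStats(m)
for i in range(1,n):
    if st[i,4]>80: print("orange",st[i],c[i])
m=((h[...,0]>50)&(h[...,0]<75)&(h[...,1]>180)&(h[...,2]>80)).astype(np.uint8)
n,_,st,c=cv2.connectedComponentsWithStats(m)
for i in range(1,n):
    if st[i,4]>30: print("green",st[i],c[i],atz("wrist",c[i],.03,T))
print(totool(s,[.529,.1715,.07]))
for p in([.529,.1715,.107],[.5835,.166,.033]):
  q=np.linalg.inv(T)@[*p,1];K=ctrl.camera_model("wrist")["intrinsics"];u=K@(q[:3]*[1,-1,-1]);print(u[:2]/u[2])
E
```

```text
8.05 [0.52805506 0.17088913 0.20861057] [ 3.14120824e+00  1.64474872e-03 -1.07268331e-01]
[ 0.00110209 -0.00076181  0.13860867]
[256.46045137 191.28335696]
[256.32556759 120.0677908 ]
```

View pics/w6.png

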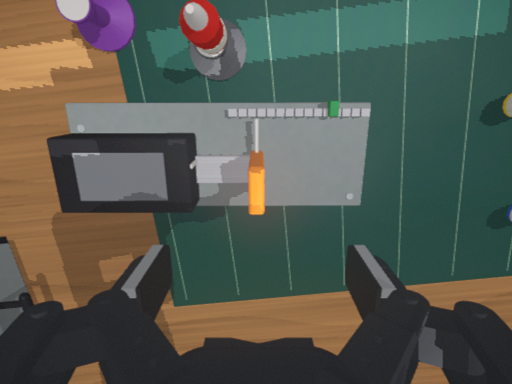

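The view shows the tab's top centred between the fingers at (257,191), the pointer tip at (256,121), the clip at (334,109), and the bottle still standing. I'll descend and grip.

Call:
move_arm --plan '[{"x": 0.001, "y": 0, "z": 0.035, "yaw": 0, "fingers": 0}, {"x": 0.001, "y": 0, "z": 0.07, "yaw": 0, "fingers": 0}, {"x": 0.001, "y": 0, "z": 0.105, "yaw": 0, "fingers": 0}, {"x": 0.001, "y": 0, "z": 0.13, "yaw": 0, "fingers": 0}, {"x": 0.001, "y": 0, "z": 0.139, "yaw": 0, "fingers": 0}]'

```text
time: 8.6
eef_pos: [0.5274, 0.1705, 0.0673]
tcp_rot: [0.999, -0.054, -0.003, 0.001]
contact_force: [0.1, -1.0, -0.2]
opening: 0.997
finger_force: 0.0
```

Call:
move_arm --plan '[{"x": 0, "y": 0, "z": 0, "yaw": 0, "fingers": 0}, {"x": 0, "y": 0, "z": 0, "yaw": 0, "fingers": 0.5}, {"x": 0, "y": 0, "z": 0, "yaw": 0, "fingers": 1}, {"x": 0, "y": 0, "z": 0, "yaw": 0, "fingers": 1}, {"x": 0, "y": 0, "z": 0, "yaw": 0, "fingers": 1}]' --force 60

```text
time: 9.1
eef_pos: [0.5295, 0.1709, 0.072]
tcp_rot: [0.999, -0.054, 0.001, -0.0]
contact_force: [0.4, 0.3, -0.3]
opening: 0.328
finger_force: 0.0
```

Call:
move_arm --plan '[{"x": 0, "y": 0, "z": 0, "yaw": 0, "fingers": 1}, {"x": 0, "y": 0, "z": 0, "yaw": 0, "fingers": 1}, {"x": 0, "y": 0, "z": 0, "yaw": 0, "fingers": 1}]'

```text
time: 9.4
eef_pos: [0.5292, 0.1714, 0.0718]
tcp_rot: [0.999, -0.054, 0.001, -0.001]
contact_force: [-0.8, 2.5, 5.1]
opening: 0.154
finger_force: 59.8
```

```bash
python3 - <<'E'
from h import *
s=ctrl.get_state();im=ctrl.read_camera("wrist")[...,::-1];cv2.imwrite("pics/w7.png",im)
print(s["time"],s["eef_pos"],R.from_quat(s["tcp_rot"]).as_euler("xyz"),s["opening"],s["finger_force"],s["contact_force"])
E
```

```text
9.4 [0.52923776 0.17144184 0.07176299] [-3.14035529e+00 -1.17202340e-03 -1.07058806e-01] 0.15358393475584003 59.81455385684967 [-0.84707074  2.45101254  5.09291003]
```

View pics/w7.png

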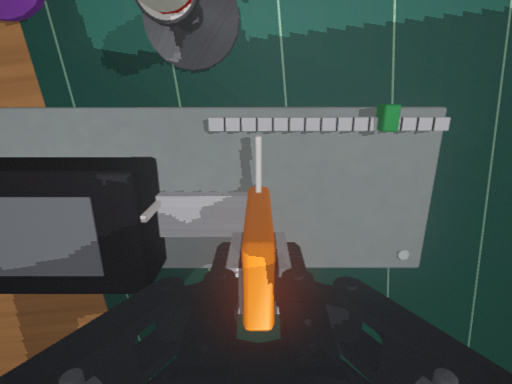

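Gripped at 60 N. The pointer tip is at (258,137) and the clip spans columns 383–401, rows 105–131. That was my tenth picture, so from here I'll measure by colour only.

```bash
cat >>h.py <<'E'
def gap():
    s=ctrl.get_state();T=wristT(s);im=ctrl.read_camera("wrist")[...,::-1]
    h=cv2.cvtColor(np.ascontiguousarray(im),cv2.COLOR_BGR2HSV)[:170]
    m=((h[...,0]>50)&(h[...,0]<75)&(h[...,1]>215)&(h[...,2]>70)).astype(np.uint8)
    n,_,st,c=cv2.connectedComponentsWithStats(m);i=1+np.argmax(st[1:,4])
    x0,y0,w,hh,a=st[i];print("clip",st[i],c[i])
    row=slice(145,165);g=im[row,235:285].astype(int);w2=(g.min(2)>165)
    ys,xs=np.nonzero(w2);px=xs.mean()+235;print("ptr col",px,len(xs),xs.min()+235,xs.max()+235)
    top=(m[y0:y0+6,:].nonzero()[1]);cx=(top.min()+top.max()+1)/2
    P=atz("wrist",(px+.5,137),.033,T);C=atz("wrist",(cx,y0+4),.033,T)
    d=totool(s,C)-totool(s,P);print("top cols",top.min(),top.max(),"gap in tool",d.round(4))
    print(s["time"],s["eef_pos"].round(4),s["opening"],s["finger_force"],s["contact_force"])
E
python3 -c "
from h import *
gap()"
```

```text
Traceback (most recent call last):
  File "h.py", line 19, in gap
    n,_,st,c=cv2.connectedComponentsWithStats(m);i=1+np.argmax(st[1:,4])
                                                     ~~~~~~~~~^^^^^^^^^^
ValueError: attempt to get argmax of an empty sequence
```

```bash
python3 - <<'E'
import cv2
im=cv2.imread("pics/w7.png");h=cv2.cvtColor(im,cv2.COLOR_BGR2HSV)
print(h[108,376:408].tolist());print(h[125,380:406:3].tolist());print(h[100,380:404:6].tolist());print(im[150,250:268].tolist());print(im[120:145,258].tolist())
E
```

```text
[[73, 43, 96], [70, 123, 91], [69, 139, 88], [69, 138, 89], [69, 138, 89], [68, 135, 89], [69, 142, 88], [69, 135, 91], [69, 145, 97], [69, 153, 112], [69, 147, 128], [70, 146, 138], [69, 141, 141], [69, 145, 142], [69, 146, 141], [70, 146, 141], [69, 145, 141], [70, 148, 140], [70, 146, 141], [69, 145, 141], [69, 145, 141], [69, 146, 141], [69, 146, 141], [69, 152, 139], [70, 123, 133], [72, 51, 126], [85, 12, 125], [90, 12, 126], [90, 14, 124], [85, 12, 126], [85, 12, 124], [85, 12, 124]]
[[69, 129, 91], [70, 142, 113], [69, 143, 137], [69, 144, 138], [69, 143, 139], [69, 151, 137], [68, 63, 146], [110, 10, 76], [110, 4, 175]]
[[84, 100, 79], [85, 98, 78], [72, 51, 130], [85, 100, 79]]
[[102, 103, 98], [117, 118, 112], [132, 134, 127], [132, 134, 127], [132, 133, 127], [149, 150, 146], [175, 176, 179], [190, 191, 194], [190, 191, 195], [190, 191, 195], [181, 182, 185], [153, 154, 152], [133, 132, 127], [132, 132, 126], [131, 132, 126], [132, 132, 126], [131, 131, 126], [131, 132, 125]]
[[161, 157, 157], [161, 157, 157], [160, 156, 157], [161, 156, 156], [160, 156, 158], [160, 157, 157], [160, 156, 157], [160, 156, 157], [161, 157, 157], [161, 157, 158], [157, 154, 155], [117, 117, 113], [128, 129, 122], [132, 132, 126], [133, 135, 129], [139, 141, 144], [157, 159, 163], [187, 191, 193], [190, 194, 197], [190, 193, 197], [190, 193, 196], [190, 193, 195], [189, 193, 195], [190, 193, 196], [190, 193, 195]]
```

```bash
sed -i 's/m=((h\[...,0\]>50)&(h\[...,0\]<75)&(h\[...,1\]>215)&(h\[...,2\]>70))/m=((h[...,0]>64)\&(h[...,0]<73)\&(h[...,1]>110)\&(h[...,2]>118))/' h.py; python3 -c "
from h import *
gap()"
```

```text
clip [383 105  18  26 376] [391.47340426 117.40159574]
ptr col 258.0 100 256 260
top cols 386 400 gap in tool [ 0.0163  0.0797 -0.0001]
9.5 [0.5293 0.1714 0.0718] 0.15727269511099504 59.98288929462433 [-1.49669317  2.89585574  6.46080221]
```

Call:
move_arm --plan '[{"x": 0, "y": 0.01, "z": 0, "yaw": 0, "fingers": 1}, {"x": 0, "y": 0.025, "z": 0, "yaw": 0, "fingers": 1}, {"x": 0, "y": 0.04, "z": 0, "yaw": 0, "fingers": 1}, {"x": 0, "y": 0.055, "z": 0, "yaw": 0, "fingers": 1}, {"x": 0, "y": 0.065, "z": 0, "yaw": 0, "fingers": 1}]'

```text
time: 10.05
eef_pos: [0.5224, 0.1066, 0.0717]
tcp_rot: [0.999, -0.054, 0.001, -0.001]
contact_force: [-0.1, 7.9, 5.2]
opening: 0.158
finger_force: 59.8
```

Call:
move_arm --plan '[{"x": 0, "y": 0.004, "z": 0, "yaw": 0, "fingers": 1}, {"x": 0, "y": 0.008, "z": 0, "yaw": 0, "fingers": 1}, {"x": 0, "y": 0.01, "z": 0, "yaw": 0, "fingers": 1}, {"x": 0, "y": 0.01, "z": 0, "yaw": 0, "fingers": 1}, {"x": 0, "y": 0.01, "z": 0, "yaw": 0, "fingers": 1}]'

```text
time: 10.55
eef_pos: [0.5214, 0.0973, 0.0718]
tcp_rot: [0.999, -0.054, 0.001, -0.001]
contact_force: [-0.4, 6.2, 4.9]
opening: 0.155
finger_force: 59.9
```

```bash
python3 -c "
from h import *
gap()"
```

```text
clip [259 105  15  27 399] [265.93233083 117.87719298]
ptr col 258.0 100 256 260
top cols 259 273 gap in tool [0.0164 0.0047 0.    ]
10.55 [0.5214 0.0973 0.0718] 0.15511356534782686 59.90195631980896 [-0.4126472   6.19719783  4.93007868]
```

Call:
move_arm --plan '[{"x": 0, "y": 0.002, "z": 0, "yaw": 0, "fingers": 1}, {"x": 0, "y": 0.004, "z": 0, "yaw": 0, "fingers": 1}, {"x": 0, "y": 0.005, "z": 0, "yaw": 0, "fingers": 1}, {"x": 0, "y": 0.005, "z": 0, "yaw": 0, "fingers": 1}, {"x": 0, "y": 0.005, "z": 0, "yaw": 0, "fingers": 1}]'

```text
time: 11.1
eef_pos: [0.5209, 0.0925, 0.0717]
tcp_rot: [0.999, -0.054, 0.001, -0.001]
contact_force: [0.5, 6.5, 5.4]
opening: 0.158
finger_force: 59.9
```

Call:
move_arm --plan '[{"x": 0, "y": 0, "z": 0, "yaw": 0, "fingers": 1}, {"x": 0, "y": 0, "z": 0, "yaw": 0, "fingers": 1}, {"x": 0, "y": 0, "z": 0, "yaw": 0, "fingers": 1}, {"x": 0, "y": 0, "z": 0, "yaw": 0, "fingers": 1}]'

```text
time: 11.5
eef_pos: [0.5209, 0.0925, 0.0717]
tcp_rot: [0.999, -0.054, 0.001, -0.001]
contact_force: [-0.3, 7.1, 5.6]
opening: 0.158
finger_force: 59.9
```

```bash
python3 - <<'E'
from h import *
gap()
sc=ctrl.read_camera("scene")[...,::-1];h=cv2.cvtColor(np.ascontiguousarray(sc),cv2.COLOR_BGR2HSV)[110:190,290:345]
m=((h[...,0]<6)|(h[...,0]>174))&(h[...,1]>150);y,x=np.nonzero(m);print("red in scene",x.min()+290,x.max()+290,y.min()+110,y.max()+110,len(x))
E
```

```text
clip [250 105  16  27 422] [257.49763033 117.89099526]
ptr col 258.0 100 256 260
top cols 250 265 gap in tool [ 0.0164 -0.0003  0.    ]
11.5 [0.5209 0.0925 0.0717] 0.15832363666519067 59.90756034851074 [-0.30080682  7.14719562  5.58159928]
red in scene 315 324 142 163 119
```

```bash
python3 -c "
from h import *
print(ctrl.sign_off())"
```

```text
the job is handed in; nothing more can be done
None
```

The job is handed in: the red bottle stands released on the post, and the slide is held at 60 N with its pointer about 0.3 mm from the green clip's middle by the last camera measurement; no verdict came back.

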